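Brush out the leaning carved pot

TASK

Take the long round brush out of its wooden stand and gently brush the dust out of the pot that leans in the work clamp: push the bristles right down to the bottom, draw them back up to the mouth, then do the same a second time. Then put the brush back in its stand, bristles down, and let go; leave the other things on the bench where they are.

Things in the scene. Friction and masses are not known exactly. Their poses are not given: they have to be found in the camera images.
- brush: round bottle brush, 175 mm long, 90 g, standing upright in the stand. Origin at the centre of the bristle tip (its lower end); z runs along the brush towards the handle. Dark bristle head 30 mm diameter from z = 0 to 50 mm; thin steel stem 9 mm diameter from 50 to 105 mm; round wooden handle 25 mm diameter from 105 to 175 mm
- stand: square wooden brush stand, 72 x 72 mm, 80 mm high, fixed, with one open square well 50 x 50 mm (walls 11 mm), 69 mm deep. Origin at the centre of its underside, z up
- stand_floor (a point): centre of the inner floor of the stand's well, 11 mm above the bench
- clamp: wooden work clamp fixed to the bench that holds the leaning pot: base board 170 x 150 mm, two cheeks up to 120 mm high on either side of the pot at y = +-62 mm, their screw handles reaching to y = +-102 mm at height 100 mm. Origin at the centre of its underside, z up; the pot leans towards its -x, which faces away from the robot
- pot: dark round wooden pot held rigidly in the clamp, leaning 30 degrees from vertical. Origin at the centre of its underside; z along the pot's axis, out of the mouth. 105 mm long, outer diameter 70 mm, inner diameter 58 mm at the mouth and 54 mm at the floor, inner floor at z = 8 mm
- pot_floor (a point): centre of the pot's inner floor; axes as the pot's, z along the pot's axis out of the mouth
- pot_mouth (a point): centre of the pot's mouth, 97 mm along the axis from the inner floor; axes as the pot's
- finished_pot: bystander: dark round wooden pot, loose, standing upright, 70 mm diameter, 105 mm high, origin at the centre of its underside
- gouge_wide: bystander: lying gouge, light wooden handle, 188 mm long, 22 mm high, blade 18 mm wide along +x; origin under the joint of handle and blade
- gouge_narrow: bystander: lying gouge, dark wooden handle, 188 mm long, 22 mm high, blade 9 mm wide along +x; origin under the joint of handle and blade
- mallet: bystander: lying wooden mallet 200 mm long, 50 mm high, head 70 x 50 x 50 mm at its +x end; origin on the underside, near the middle of its length

How it is judged:
By the outcome, as a careful person would: the job done as asked, in the order asked, and still so for the second after the job is handed in, with the robot touching nothing.
It also fails if it takes over 51 s, if anything falls off the work surface, if the arm or the gripper's body presses on something with over 40 N, if the wrist force passes 120 N, or if a joint passes its speed limit or range.

ROBOT

A 7-joint arm with a two-finger parallel gripper is mounted at the origin on the work surface. World frame = base frame: x ahead of the robot, y to its left, z up, the work surface at z = 0. Lengths are in m, angles in rad, forces in N, time in s.
With the tool pointing down it reaches from about 0.425 to 0.875 m from the base axis. Payload 9.9 kg.
Tool frame: the origin (TCP) lies on the front face of the gripper's body, between the roots of the fingers; the fingertips stand 73 mm ahead of it and the grasp point (between the pads) lies 54 mm ahead of it; z points along the fingers, y is the line along which they close (so a half turn about z gives the same grasp; the last joint's range is limited). The gripper opens to 85 mm and grips with 20 to 120 N. Pads are 22 mm wide; open, the fingers measure 114 mm over their backs; the gripper's body (76 mm by 85 mm) begins 54 mm behind the grasp point. The pads swing forward as they close: fully open they stand 13 mm farther back than shut.
Start: joints at [-1.282, 0.576, 0.025, 1.437, -0.015, 1.129, -0.057], TCP at [0.246, 0.629, 0.304] pointing down, gripper open.
Joint ranges: [-2.76, 2.76], [-0.34, 2.15], [-1.52, 1.57], [0.19, 2.46], [-1.09, 4.23], [0.17, 1.99], [-2.82, 2.82]. Speed limits (rad/s): [2.22, 2.22, 3.01, 3.01, 3.14, 3.14, 3.14].

INTERFACE

Orientations are given as a 3x3 rotation matrix whose columns are the frame's x, y, z axes.
In Python, from station import env, optics, order gives the robot as it stands.
- The arm moves only by the shell command python3 -m pendant 'ROWS' [OPENING] [FORCE]. ROWS is JSON, a list of rows, each a list of 2 entries, a list of its own where there are three numbers: the shift along the tool's x, y, z scaled (see below), then the turn, a rotation vector about the tool's x, y, z scaled (see below). A call has 1 to 8 rows; each row is the pose to reach, as a shift and turn from the pose commanded when the call began, along the tool's axes at that moment; what a row does not reach only later rows make up. The controller multiplies each number of a shift by 0.1 m and each number of a turn by 90 degrees. A row lasts 1/8 s, in which the tool goes at most 62.5 mm and 10.7 degrees, less where a joint would pass 70% of its speed; a pose out of reach is approached as far as the arm can. A call with a number of a shift or a turn outside -1 to 1 is refused whole. A call with a gripper value outside its range is refused whole. OPENING is the opening, from 0 (shut) to 1 (fully open), set as the call begins (- or left out, the last holds). The fingers move at their own pace and stop on an object; FORCE is the grip in N (left out, the last holds). Time passes only in rows, so rows that repeat a pose let the fingers close. It gives the time, the measured TCP pose, the force, the opening and the grip force at its end, in the units of the state.
- env.state(): the state, without advancing time (a new reading comes with each control period).
- optics.grab_frame(name): name is "scene" or "top"; returns the picture (400x640x3 uint8, blue, green, red); there is no depth.
- optics.get_calibration(name): a dict with "vertical_fov" (degrees; the focal length in pixels is half the picture's height over the tangent of half this angle, whatever the lens; pixels are square), "cx", "cy" (the principal point, pixels), "k1" (the pictures are not rectified: a ray, as slopes to the right and down, at radius r is drawn at 1 + k1 r^2 times it, then the intrinsics apply), "origin" and "orientation" of the camera in the world. Camera axes: x right, y up, looking along -z (the intrinsics and any distortion apply to the point x, -y, -z); pixel columns grow to the right and rows downward; lengths in m; the calibration is good to about 2 mm. A picture is of the moment at which its call begins. get_calibration takes no time and is no camera call.
- order.finish_job(): hands the job in; it is judged then, once.
The state is a dict: "clock": time; "joints": joint angles; "qd": joint speeds; "effort": joint torques, N m; "ee_pos": TCP position; "tool_rot": TCP orientation; "contact_force": force on the tool from outside, world axes, zero at the start; "wrist_torque": the same for the moment, N m; "width": finger opening in m; "grip_force": force on a finger pad.
Only numpy, scipy, OpenCV 4.12 (cv2) and the standard library are available. Lean on these libraries where they do the work, as an engineer would, in place of code of your own. Each camera call takes 0.05 s, during which the arm holds its last target. There are 200 camera calls.

## Working session

There is one attempt and no reset: what is moved stays moved. The work goes in short steps, Python scripts to look and compute and a shell command to move; the robot and the scene stay as the last step left them, time stands still between calls to the robot, and variables do not carry over. Pictures are saved under pics/ and viewed, at most 10 in all, crops included, and the job is handed in when it is done.

```bash
mkdir -p pics; ls
python3 - <<'E'
from station import env,optics
import cv2
for n in("scene","top"):
    cv2.imwrite(f"pics/{n}0.png",optics.grab_frame(n)); print(optics.get_calibration(n))
print(env.state())
E
```

```text
pics
{'vertical_fov': 46.333748603203354, 'cx': 322.9059502460707, 'cy': 196.95977903165212, 'k1': -0.07878768006158242, 'origin': array([ 0.87549247, -0.50392209,  1.05677389]), 'orientation': array([[ 0.86144259, -0.424795  ,  0.27832691],
       [ 0.50783873,  0.72491208, -0.46540552],
       [-0.00406061,  0.54226532,  0.8401975 ]])}
{'vertical_fov': 53.43561213775386, 'cx': 325.2311867375584, 'cy': 199.49711052809525, 'k1': -0.004584481453823066, 'origin': array([5.35080759e-01, 3.21488101e-04, 1.01359815e+00]), 'orientation': array([[ 0.02270571,  0.99929847, -0.02978277],
       [-0.99962002,  0.02315858,  0.01495   ],
       [ 0.01562924,  0.029432  ,  0.99944459]])}
{'clock': 0.1, 'joints': array([-1.28182494,  0.57644993,  0.02487111,  1.43781969, -0.01496638,
        1.12898583, -0.05649366]), 'qd': array([-0.00105422, -0.00248806, -0.00201704, -0.00188554, -0.00142078,
        0.00046336, -0.00030054]), 'effort': array([ 4.90843857e-03, -7.67311621e+01,  2.25786880e+00, -2.86609232e+01,
        1.60125765e-02,  8.52981495e-03, -2.29350712e-05]), 'ee_pos': array([0.24573558, 0.62836789, 0.3031296 ]), 'tool_rot': array([[-9.31333767e-01,  3.64166490e-01, -4.26042070e-04],
       [ 3.64166720e-01,  9.31332699e-01, -1.41552621e-03],
       [-1.18700300e-04, -1.47347770e-03, -9.99998907e-01]]), 'contact_force': array([0.55384036, 0.25110528, 0.56543596]), 'wrist_torque': array([ 0.01775685, -0.0596272 , -0.0096377 ]), 'grip_force': 0.0, 'width': 0.08527170701645691}
```

View pics/scene0.png

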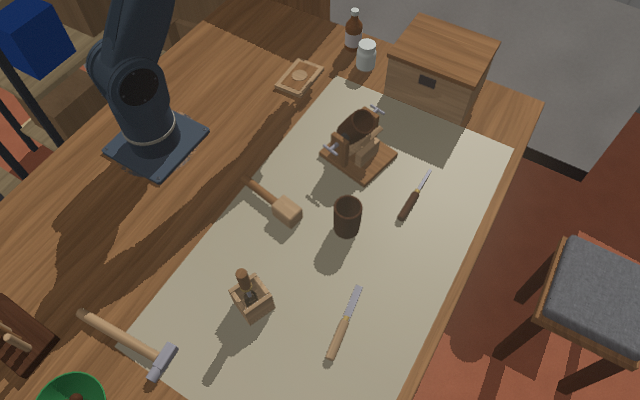

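View pics/top0.png

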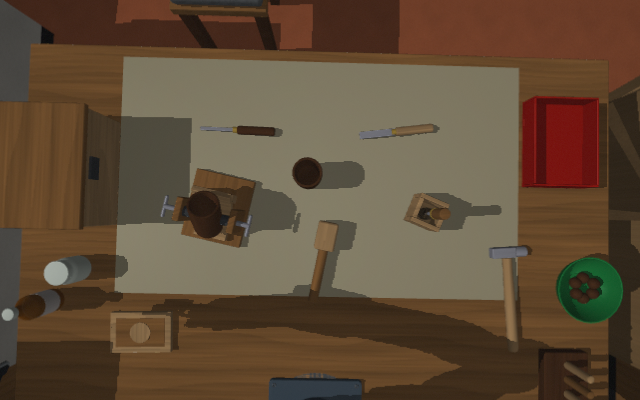

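The scene view shows the clamp around (358,145), the stand with brush at (250,290), and the loose pot at (347,216). The top view shows the clamp at (215,208), the stand at (428,212), the loose pot at (307,173) and the mallet at (322,255). I'll enlarge the clamp and stand.

Run:
```python
import cv2,numpy as np
s=cv2.imread("pics/scene0.png");t=cv2.imread("pics/top0.png")
def c(i,x,y,w=80):  
    h=60;return cv2.resize(i[y-h//1:y+h, x-w:x+w] if 0 else i[y-50:y+50,x-65:x+65],(400,300),interpolation=cv2.INTER_CUBIC)
m=np.vstack([np.hstack([c(s,358,145),c(t,210,208)]),np.hstack([c(s,250,290),c(t,428,212)])])
cv2.imwrite("pics/crop1.png",np.clip(m*1.6,0,255).astype('uint8'))
```

```text
(no output)
```

View pics/crop1.png

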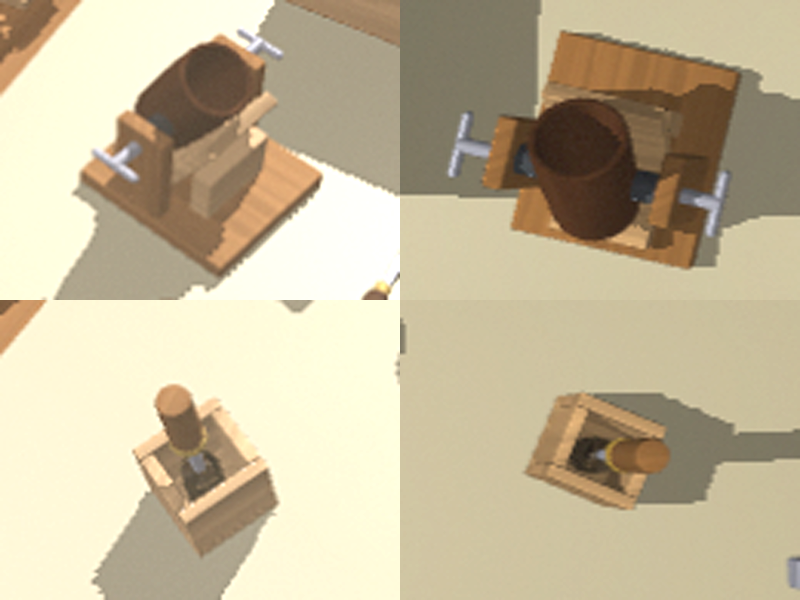

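The crop shows the pot leaning away from the robot. Its mouth centre is at about scene (365,122) and top (204,204). The handle top is at about scene (241.5,271) and top (445,214). Next: triangulating these, with checks against the known heights and sizes.

```bash
cat > h.py <<'E'
import numpy as np, cv2
from station import env,optics
def ray(n,p):
    c=optics.get_calibration(n); f=200/np.tan(np.radians(c["vertical_fov"]/2))
    K=np.array([[f,0,c["cx"]],[0,f,c["cy"]],[0,0,1]])
    u,v=cv2.undistortPoints(np.array([[p]],float),K,np.array([c["k1"],0,0,0,0]))[0,0]
    d=c["orientation"]@np.array([u,-v,-1]); return c["origin"],d/np.linalg.norm(d)
def plane(n,p,z):
    o,d=ray(n,p); return o+d*(z-o[2])/d[2]
def tri(ps,pt):
    o1,d1=ray("scene",ps);o2,d2=ray("top",pt)
    s=np.linalg.lstsq(np.c_[d1,-d2],o2-o1,rcond=None)[0]
    a,b=o1+s[0]*d1,o2+s[1]*d2; return (a+b)/2,np.linalg.norm(a-b)*1e3
def proj(n,P):
    c=optics.get_calibration(n); f=200/np.tan(np.radians(c["vertical_fov"]/2))
    q=c["orientation"].T@(np.array(P)-c["origin"]); u=np.array([q[0],-q[1]])/-q[2]
    return u*(1+c["k1"]*(u@u))*f+[c["cx"],c["cy"]]
S=lambda x,y,ox,oy:(ox+x/3.077-.34,oy+y/3-.33)
E
python3 - <<'E'
from h import *
np.set_printoptions(precision=4,suppress=True)
sc=lambda x,y:S(x,y,293,95); tc=lambda x,y:S(x-400,y,145,158)
ss=lambda x,y:S(x,y-300,185,240); ts=lambda x,y:S(x-400,y-300,363,162)
print("mouth",tri(sc(221,80),tc(582,138)))
print("knobs",tri(sc(117,163),tc(460,146)),tri(sc(261,43),tc(717,203)),plane("top",tc(460,146),.1),plane("top",tc(717,203),.1))
print("base c",[plane("top",tc(*p),.015) for p in((560,33),(740,70),(690,268),(513,230))])
print("base c s",[plane("scene",sc(*p),.015) for p in((80,173),(218,268),(320,180))])
print("handle",tri(ss(174,393),ts(653,455)))
print("stand rim s",[plane("scene",ss(*p),.08) for p in((135,454),(213,400),(275,468),(197,530))])
print("stand rim t",[plane("top",ts(*p),.08) for p in((560,395),(662,428),(633,507),(530,470))])
m,_=tri(sc(221,80),tc(582,138))
E
```

```text
mouth (array([0.5477, 0.2515, 0.1498]), np.float64(4.994017735704989))
knobs (array([ 0.4897,  0.3326, -0.0274]), np.float64(164.93650742561886)) (array([0.5595, 0.1503, 0.2999]), np.float64(114.64550884317282)) [0.5381 0.3546 0.1   ] [0.499  0.1628 0.1   ]
base c [array([0.6347, 0.3097, 0.015 ]), array([0.6072, 0.1624, 0.015 ]), array([0.4412, 0.1983, 0.015 ]), array([0.4696, 0.3423, 0.015 ])]
base c s [array([0.4437, 0.1965, 0.015 ]), array([0.6039, 0.1645, 0.015 ]), array([0.6379, 0.3008, 0.015 ])]
handle (array([ 0.537 , -0.2603,  0.1935]), np.float64(1.1240127556522064))
stand rim s [array([ 0.4974, -0.2823,  0.08  ]), array([ 0.5212, -0.218 ,  0.08  ]), array([ 0.5904, -0.2397,  0.08  ]), array([ 0.5694, -0.3067,  0.08  ])]
stand rim t [array([ 0.5823, -0.2244,  0.08  ]), array([ 0.5582, -0.3034,  0.08  ]), array([ 0.4956, -0.282 ,  0.08  ]), array([ 0.5229, -0.2023,  0.08  ])]
```

Run:
```python
from h import *
np.set_printoptions(precision=4,suppress=True)
ss=lambda x,y:S(x,y-300,185,240); ts=lambda x,y:S(x-400,y-300,363,162)
sc=lambda x,y:S(x,y,293,95); tc=lambda x,y:S(x-400,y,145,158)
print("handle z.186",plane("scene",ss(174,393),.186),plane("top",ts(653,455),.186))
d=np.array([.98,-.199,0]); ax=.866*np.array([0,0,1])+.5*d; l=np.array([.199,.98,0]); w=np.cross(ax,l)
M=np.array([.5477,.2515,.150])
print("knobs",tri(sc(261,43),tc(460,146)),tri(sc(117,163),tc(717,203)))
H=np.array([.537,-.259,.186]); C=np.array([.542,-.257,.08])
ims=[]
for n in("scene","top"):
    im=cv2.resize(cv2.imread(f"pics/{n}0.png"),None,fx=4,fy=4,interpolation=cv2.INTER_CUBIC); im=np.clip(im*1.6,0,255).astype('uint8')
    P=lambda p:tuple(int(round(v)) for v in (proj(n,p)+.5)*4-.5)
    t=np.linspace(0,6.283,60)
    for r,c in((.035,(0,255,0)),(.029,(255,255,0))):
        cv2.polylines(im,[np.array([P(M+r*(np.cos(a)*l+np.sin(a)*w)) for a in t])],True,c,1)
    cv2.polylines(im,[np.array([P(H+.0125*np.array([np.cos(a),np.sin(a),0])) for a in t])],True,(0,255,0),1)
    cv2.line(im,P(H),P(H-[0,0,.175]),(0,0,255),1)
    y=np.radians(-18.5);e=np.array([np.cos(y),np.sin(y),0]);f=np.array([-e[1],e[0],0])
    for h,c in((.036,(0,255,0)),(.025,(255,255,0))):
        cv2.polylines(im,[np.array([P(C+h*(i*e+j*f)) for i,j in((1,1),(1,-1),(-1,-1),(-1,1))])],True,c,1)
    for p in (M,C+[0,0,.02]):
        x,yy=P(p); ims.append(im[yy-150:yy+150,x-200:x+200])
cv2.imwrite("pics/ov1.png",np.vstack([np.hstack([ims[0],ims[2]]),np.hstack([ims[1],ims[3]])]))
```

```text
handle z.186 [ 0.5346 -0.2579  0.186 ] [ 0.5366 -0.2631  0.186 ]
knobs (array([0.5391, 0.3571, 0.0954]), np.float64(2.4642001777351092)) (array([0.5   , 0.1633, 0.1012]), np.float64(2.178479290702925))
```

View pics/ov1.png

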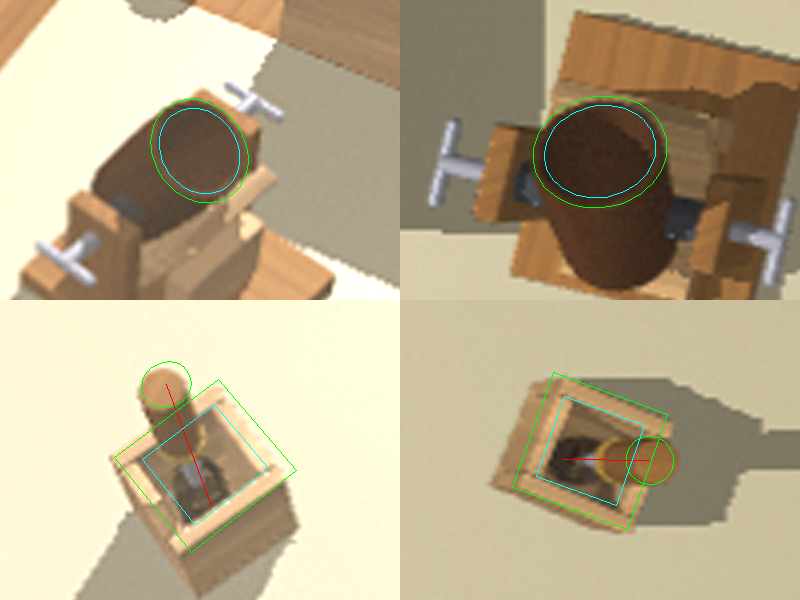

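The overlay shows the mouth circle, handle and stand rim agreeing with both views to about 2 mm. The base board also measures 150 x 170 mm, as given. First move: turn the tool so its x is world y and its y is world x.

```bash
python3 -m pendant '[[[-0.15,-0.15,0],[0,0,0.11]],[[-0.3,-0.3,0],[0,0,0.22]],[[-0.45,-0.45,0],[0,0,0.33]],[[-0.6,-0.6,0],[0,0,0.44]],[[-0.75,-0.75,0],[0,0,0.55]],[[-0.9,-0.9,0],[0,0,0.66]],[[-1,-1,0],[0,0,0.763]],[[-1,-1,0],[0,0,0.763]]]' 1 60
```

```text
clock: 1.1
ee_pos: [0.3029, 0.4983, 0.3038]
tool_rot: [[0.001, 1.0, 0.0], [1.0, -0.001, -0.001], [-0.001, 0.0, -1.0]]
contact_force: [-0.5, 0.2, -0.3]
width: 0.0857
grip_force: 0.0
```

```bash
python3 -m pendant '[[[-0.5,0.25,0],[0,0,0]],[[-1,0.5,0],[0,0,0]]]' |head -0
python3 -m pendant '[[[-0.5,0.25,0],[0,0,0]],[[-1,0.5,0],[0,0,0]]]' |head -0
python3 -m pendant '[[[-0.5,0.25,0],[0,0,0]],[[-1,0.5,0],[0,0,0]]]' |sed -n 1,2p
python3 -m pendant '[[[-0.5,0.2,0],[0,0,0]],[[-1,0.4,0],[0,0,0]]]' |head -0
python3 -m pendant '[[[-0.5,0.2,0],[0,0,0]],[[-1,0.4,0],[0,0,0]]]' |head -0
python3 -m pendant '[[[-0.5,0,0],[0,0,0]],[[-1,0,0],[0,0,0]]]' |sed -n 1,2p
python3 -m pendant '[[[-0.5,0,0],[0,0,0]],[[-1,0,0],[0,0,0]]]' |head -0
python3 -m pendant '[[[-0.3,0,0],[0,0,0]],[[-0.58,0.03,0],[0,0,0]],[[-0.58,0.03,0],[0,0,0]]]'
```

```text
clock: 1.85
ee_pos: [0.4531, 0.1984, 0.304]
clock: 2.6
ee_pos: [0.5329, -0.1018, 0.3036]
clock: 3.22
ee_pos: [0.5353, -0.2609, 0.3036]
tool_rot: [[-0.001, 1.0, -0.0], [1.0, 0.001, -0.001], [-0.001, -0.0, -1.0]]
contact_force: [0.3, 0.0, 0.1]
width: 0.0858
grip_force: 0.0Exception ignored on flushing sys.stdout:
BrokenPipeError: [Errno 32] Broken pipe
Exception ignored on flushing sys.stdout:
BrokenPipeError: [Errno 32] Broken pipe
Exception ignored on flushing sys.stdout:
BrokenPipeError: [Errno 32] Broken pipe
Exception ignored on flushing sys.stdout:
BrokenPipeError: [Errno 32] Broken pipe
Exception ignored on flushing sys.stdout:
BrokenPipeError: [Errno 32] Broken pipe
```

```bash
python3 -m pendant '[[[0,0,0.3],[0,0,0]],[[0,0,0.6],[0,0,0]],[[0,0,0.8],[0,0,0]],[[0,0,0.98],[0,0,0]],[[0,0,0.98],[0,0,0]]]'
python3 - <<'E'
from h import *
i=optics.grab_frame("scene");j=optics.grab_frame("top")
c=lambda i,x,y:cv2.resize(i[y-75:y+75,x-50:x+50],(400,600),interpolation=cv2.INTER_CUBIC)
cv2.imwrite("pics/g.png",np.clip(np.hstack([c(i,245,275),c(j,440,220)])*1.6,0,255).astype('uint8'))
E
```

```text
clock: 3.85
ee_pos: [0.5352, -0.2572, 0.2046]
tool_rot: [[-0.003, 1.0, -0.002], [1.0, 0.003, 0.002], [0.002, -0.002, -1.0]]
contact_force: [0.1, 0.1, 0.3]
width: 0.0852
grip_force: 0.0
```

View pics/g.png

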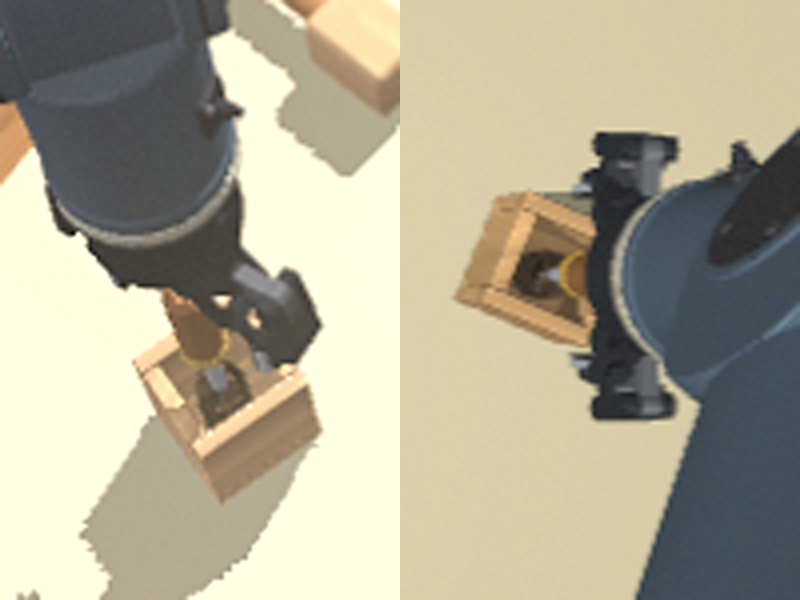

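The handle sits centred between the fingers with no contact, so I'll close at 60 N.

```bash
python3 -m pendant '[[[0,0,0],[0,0,0]],[[0,0,0],[0,0,0]],[[0,0,0],[0,0,0]],[[0,0,0],[0,0,0]],[[0,0,0],[0,0,0]],[[0,0,0],[0,0,0]],[[0,0,0],[0,0,0]],[[0,0,0],[0,0,0]]]' 0 60
```

```text
clock: 4.95
ee_pos: [0.5354, -0.2592, 0.2063]
tool_rot: [[0.001, 1.0, 0.001], [1.0, -0.001, -0.0], [-0.0, 0.001, -1.0]]
contact_force: [-0.6, 0.5, 4.9]
width: 0.024
grip_force: 58.7
```

Gripped: width is 24 mm, and the bristle tip is about 195 mm ahead of the TCP. Lifting, then carrying it over to a point beside and above the clamp.

```bash
python3 -m pendant '[[[0,0,-0.25],[0,0,0]],[[0,0,-0.6],[0,0,0]],[[0,0,-1],[0,0,0]]]'
python3 -m pendant '[[[0,0,-0.5],[0,0,0]],[[0,0,-0.9],[0,0,0]]]' |sed -n 2,5p
python3 -m pendant '[[[0.45,0.1,0],[0,0,0]],[[1,0.25,0],[0,0,0]]]' |sed -n 2,5p
python3 -m pendant '[[[0.5,0.12,0],[0,0,0]],[[1,0.25,0],[0,0,0]]]' |sed -n 2,5p
python3 -m pendant '[[[0.5,0.12,0],[0,0,0]],[[1,0.25,0],[0,0,0]]]' |sed -n 2,5p
python3 -m pendant '[[[0.5,0.12,0],[0,0,0]],[[1,0.25,0],[0,0,0]]]' |sed -n 2,5p
python3 -m pendant '[[[0.5,0.14,0],[0,0,0]],[[0.87,0.28,0],[0,0,0]],[[0.87,0.28,0],[0,0,0]]]'
```

```text
clock: 5.32
ee_pos: [0.5347, -0.2588, 0.3061]
tool_rot: [[0.001, 1.0, -0.002], [1.0, -0.001, 0.001], [0.001, -0.002, -1.0]]
contact_force: [0.7, 0.5, -1.1]
width: 0.0236
grip_force: 58.9
ee_pos: [0.5349, -0.259, 0.3975]
tool_rot: [[0.001, 1.0, 0.0], [1.0, -0.001, -0.0], [-0.0, 0.0, -1.0]]
contact_force: [1.0, 0.5, -1.2]
width: 0.0237
ee_pos: [0.5598, -0.1592, 0.3962]
tool_rot: [[0.004, 1.0, 0.0], [1.0, -0.004, -0.0], [-0.0, 0.0, -1.0]]
contact_force: [1.7, -0.5, -0.8]
width: 0.0238
ee_pos: [0.5852, -0.0574, 0.3955]
tool_rot: [[0.001, 1.0, -0.001], [1.0, -0.001, 0.0], [0.0, -0.001, -1.0]]
contact_force: [0.3, 0.4, -1.2]
width: 0.0238
ee_pos: [0.6102, 0.0425, 0.3955]
tool_rot: [[0.001, 1.0, -0.001], [1.0, -0.001, -0.0], [-0.0, -0.001, -1.0]]
contact_force: [0.6, 0.5, -0.5]
width: 0.0238
ee_pos: [0.6353, 0.1425, 0.3954]
tool_rot: [[0.001, 1.0, -0.001], [1.0, -0.001, -0.0], [-0.0, -0.001, -1.0]]
contact_force: [1.1, -0.0, 0.2]
width: 0.0234
clock: 6.95
ee_pos: [0.6631, 0.2322, 0.3937]
tool_rot: [[-0.005, 1.0, -0.003], [1.0, 0.005, 0.001], [0.001, -0.003, -1.0]]
contact_force: [-0.4, -0.6, -1.2]
width: 0.024
grip_force: 59.1
```

```bash
python3 -m pendant '[[[0,0,0],[0.08,0.016,0]],[[0,0,0],[0.16,0.033,0]],[[0,0,0],[0.24,0.05,0]],[[0,0,0],[0.327,0.066,0]],[[0,0,0],[0.327,0.066,0]],[[0,0,0],[0.327,0.066,0]]]'
python3 - <<'E'
from h import *
s=env.state();R=s["tool_rot"];p=s["ee_pos"];print(p,R.round(4).tolist(),s["joints"].round(2))
M=np.array([.5477,.2515,.150]);ax=np.array([.49,-.0995,.866])
print("tip",p+.195*R[:,2],"shift to tip=M+.04ax (tool, /0.1):",R.T@(M+.235*ax-p)/.1)
i=optics.grab_frame("scene");j=optics.grab_frame("top")
c=lambda i,x,y:cv2.resize(i[y-75:y+75,x-50:x+50],(400,600),interpolation=cv2.INTER_CUBIC)
cv2.imwrite("pics/t.png",np.clip(np.hstack([c(i,365,105),c(j,205,200)])*1.6,0,255).astype('uint8'))
E
```

```text
clock: 7.7
ee_pos: [0.6645, 0.2256, 0.3945]
tool_rot: [[0.03, 0.871, -0.491], [0.995, 0.022, 0.1], [0.098, -0.492, -0.865]]
contact_force: [0.1, -0.8, 0.1]
width: 0.0237
grip_force: 59.7
[0.66449963 0.22563471 0.39450281] [[0.0299, 0.8705, -0.4912], [0.9947, 0.0225, 0.1004], [0.0984, -0.4916, -0.8653]] [-0.26  0.84 -0.12  0.76 -0.2   1.99 -0.4 ]
tip [0.56871807 0.24520691 0.22577871] shift to tip=M+.04ax (tool, /0.1): [-0.01613983  0.18771094  0.36528579]
```

View pics/t.png

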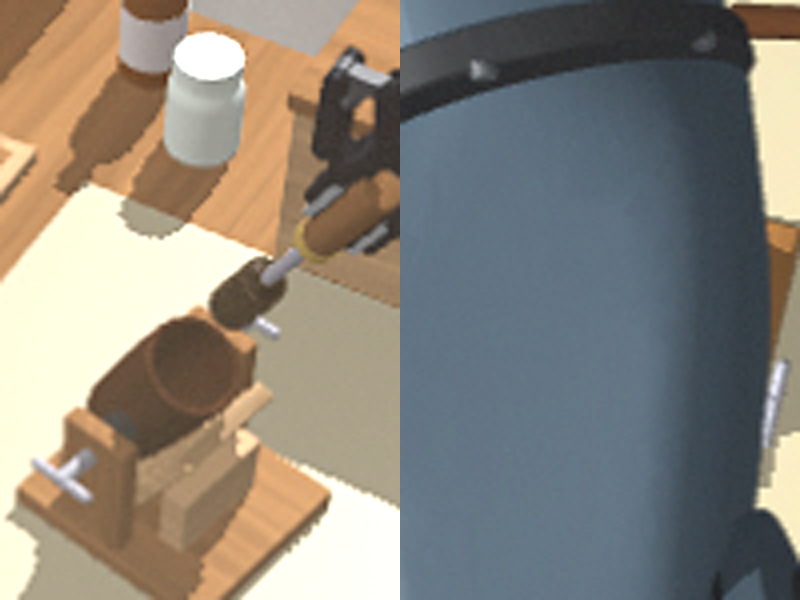

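Wrist joint 6 sits at its limit here, but going lower should ease it. The picture shows the bristle tip near scene (372,106), above and right of the mouth. I'll move to 40 mm above the mouth on the pot's axis and check there.

```bash
python3 -m pendant '[[[0,0.09,0.18],[0,0,0]],[[-0.01,0.19,0.36],[0,0,0]],[[-0.01,0.19,0.36],[0,0,0]],[[-0.01,0.19,0.36],[0,0,0]]]'
cat > chk.py <<'E'
from h import *
import sys
np.set_printoptions(precision=4,suppress=True)
s=env.state();R=s["tool_rot"];p=s["ee_pos"]
M=np.array([.5477,.2515,.150]);ax=np.array([.49,-.0995,.866]);tip=p+.195*R[:,2]
print("joints",s["joints"].round(3),"tip rel mouth in tool axes mm",R.T@(tip-M)*1e3,"tool z . -ax",-R[:,2]@ax, "F tool",R.T@s["contact_force"])
print("z dir in tool frame of -ax (should be 0,0,1):",R.T@-ax)
if len(sys.argv)>1:
    i=optics.grab_frame("scene")
    b=cv2.resize(i[60:185,290:440],None,fx=4.8,fy=4.8,interpolation=cv2.INTER_CUBIC)
    b=np.clip(b*1.6,0,255).astype('uint8')
    P=lambda q:tuple(int(round(v)) for v in (proj("scene",q)+.5-[290,60])*4.8-.5)
    cv2.line(b,P(tip),P(tip-.175*R[:,2]),(0,0,255),1)
    t=np.linspace(0,6.283,50)
    for c,r,k in((tip,.015,(0,0,255)),(tip-.05*R[:,2],.015,(0,0,255)),(M,.029,(0,255,0))):
        cv2.polylines(b,[np.array([P(c+r*(np.cos(a)*R[:,0]+np.sin(a)*R[:,1])) for a in t])],True,k,1)
    cv2.imwrite(f"pics/{sys.argv[1]}.png",b)
E
python3 chk.py pre
```

```text
clock: 8.3
ee_pos: [0.6623, 0.2308, 0.3562]
tool_rot: [[0.027, 0.871, -0.49], [0.995, 0.025, 0.099], [0.099, -0.49, -0.866]]
contact_force: [-0.0, 0.1, -0.2]
width: 0.024
grip_force: 59.6
joints [-0.261  0.845 -0.118  0.851 -0.19   1.894 -0.38 ] tip rel mouth in tool axes mm [  2.8464  -1.6233 -41.7883] tool z . -ax 0.9999779850588122 F tool [0.0394 0.092  0.1927]
z dir in tool frame of -ax (should be 0,0,1): [ 0.0004 -0.0004  1.    ]
```

View pics/pre.png

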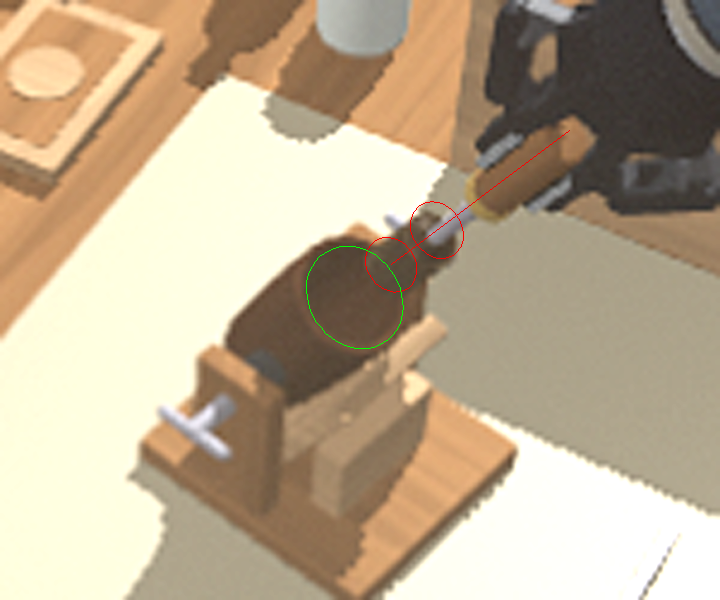

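The brush is aligned with the pot's axis to within 3 mm. Inserting 100 mm and checking force.

```bash
python3 -m pendant '[[[-0.01,0.01,0.2],[0,0,0]],[[-0.01,0.01,0.4],[0,0,0]],[[-0.01,0.01,0.6],[0,0,0]],[[-0.01,0.01,0.8],[0,0,0]],[[-0.01,0.01,1],[0,0,0]],[[-0.01,0.01,1],[0,0,0]]]'; python3 chk.py
python3 -m pendant '[[[0,0,0.1],[0,0,0]],[[0,0,0.2],[0,0,0]],[[0,0,0.25],[0,0,0]],[[0,0,0.25],[0,0,0]]]'; python3 chk.py
```

```text
clock: 9.1
ee_pos: [0.6136, 0.24, 0.2682]
tool_rot: [[0.026, 0.871, -0.491], [0.995, 0.026, 0.099], [0.099, -0.491, -0.865]]
contact_force: [-0.5, 0.7, -0.7]
width: 0.0238
grip_force: 59.6
joints [-0.273  0.807 -0.131  1.169 -0.185  1.616 -0.351] tip rel mouth in tool axes mm [ 1.9748 -1.0194 59.1987] tool z . -ax 0.9999766569936612 F tool [ 0.66   -0.1066  0.8919]
z dir in tool frame of -ax (should be 0,0,1): [0.0007 0.0015 1.    ]
clock: 9.6
ee_pos: [0.6016, 0.2424, 0.2462]
tool_rot: [[0.026, 0.871, -0.491], [0.995, 0.026, 0.099], [0.099, -0.491, -0.866]]
contact_force: [0.4, 0.4, -1.1]
width: 0.0238
grip_force: 59.6
joints [-0.276  0.806 -0.134  1.233 -0.186  1.551 -0.346] tip rel mouth in tool axes mm [ 1.9016 -0.5349 84.3281] tool z . -ax 0.9999774607752456 F tool [0.2959 0.8992 0.7387]
z dir in tool frame of -ax (should be 0,0,1): [0.0004 0.0011 1.    ]
```

```bash
python3 -m pendant '[[[0,0,0.04],[0,0,0]],[[0,0,0.08],[0,0,0]],[[0,0,0.08],[0,0,0]]]'|sed -n '2p;4p'; python3 chk.py|head -1; python3 -m pendant '[[[0,0,0.03],[0,0,0]],[[0,0,0.03],[0,0,0]]]'|sed -n '2p;4p'; python3 chk.py|head -1
```

```text
ee_pos: [0.5977, 0.2432, 0.2393]
contact_force: [-0.2, 0.4, -0.5]
joints [-0.278  0.806 -0.135  1.253 -0.186  1.531 -0.345] tip rel mouth in tool axes mm [ 1.9382 -0.5414 92.3562] tool z . -ax 0.9999775334609741 F tool [0.3581 0.0936 0.6192]
ee_pos: [0.5963, 0.2435, 0.2368]
contact_force: [0.2, 0.8, -0.4]
joints [-0.278  0.806 -0.136  1.26  -0.186  1.523 -0.344] tip rel mouth in tool axes mm [ 1.9387 -0.5022 95.2357] tool z . -ax 0.9999777327316808 F tool [0.7731 0.4035 0.3191]
```

```bash
python3 -m pendant '[[[0,0,0.02],[0,0,0]],[[0,0,0.02],[0,0,0]]]'|sed -n '4p'; python3 chk.py|head -1; python3 -m pendant '[[[0,0,0.02],[0,0,0]],[[0,0,0.02],[0,0,0]]]'|sed -n '4p'; python3 chk.py|head -1
```

```text
contact_force: [0.9, -1.6, 1.5]
joints [-0.279  0.806 -0.136  1.264 -0.187  1.518 -0.344] tip rel mouth in tool axes mm [ 1.9391 -0.2799 96.7076] tool z . -ax 0.9999780885536919 F tool [-1.3775 -0.0455 -1.9037]
contact_force: [5.0, -2.0, 12.8]
joints [-0.279  0.804 -0.136  1.267 -0.187  1.515 -0.343] tip rel mouth in tool axes mm [ 1.9327 -0.1072 96.7806] tool z . -ax 0.9999736946280208 F tool [ -0.5395  -1.9558 -13.7119]
```

The bottom is reached: contact at 96.8 mm depth, 14 N. Next I'll draw up to the mouth, then make the second stroke.

```bash
python3 -m pendant '[[[0,0,-0.1],[0,0,0]],[[0,0,-0.25],[0,0,0]],[[0,0,-0.45],[0,0,0]],[[0,0,-0.65],[0,0,0]],[[0,0,-0.85],[0,0,0]],[[0,0,-1],[0,0,0]],[[0,0,-1],[0,0,0]],[[0,0,-1],[0,0,0]]]'|sed -n '1p;4p'; python3 chk.py|head -1; python3 -m pendant '[[[0,0,0.15],[0,0,0]],[[0,0,0.35],[0,0,0]],[[0,0,0.55],[0,0,0]],[[0,0,0.75],[0,0,0]],[[0,0,0.88],[0,0,0]],[[0,0,0.94],[0,0,0]],[[0,0,0.97],[0,0,0]],[[0,0,0.97],[0,0,0]]]'|sed -n '1p;4p'; python3 chk.py|head -1
```

```text
clock: 11.72
contact_force: [0.6, 0.2, -0.5]
joints [-0.264  0.824 -0.124  0.993 -0.186  1.775 -0.365] tip rel mouth in tool axes mm [ 1.9056 -0.5853 -0.1324] tool z . -ax 0.99997662705379 F tool [0.2073 0.7222 0.1475]
clock: 12.72
contact_force: [0.4, 0.0, -1.0]
joints [-0.278  0.806 -0.136  1.262 -0.186  1.521 -0.344] tip rel mouth in tool axes mm [ 1.9944 -0.298  95.743 ] tool z . -ax 0.9999781148950878 F tool [-0.038   0.8239  0.6372]
```

```bash
python3 -m pendant '[[[0,0,0.01],[0,0,0]],[[0,0,0.02],[0,0,0]],[[0,0,0.02],[0,0,0]]]'|sed -n '4p'; python3 chk.py|head -1
```

```text
contact_force: [2.6, -0.6, 5.5]
joints [-0.279  0.805 -0.136  1.266 -0.187  1.517 -0.344] tip rel mouth in tool axes mm [ 1.9304 -0.1974 96.7103] tool z . -ax 0.9999769020672051 F tool [ 0.063  -0.4289 -6.1004]
```

Second bottom contact made gently at 6 N. Drawing out slowly, lifting clear and standing upright.

```bash
python3 -m pendant '[[[0,0,-0.1],[0,0,0]],[[0,0,-0.25],[0,0,0]],[[0,0,-0.45],[0,0,0]],[[0,0,-0.65],[0,0,0]],[[0,0,-0.85],[0,0,0]],[[0,0,-1],[0,0,0]],[[0,0,-1],[0,0,0]],[[0,0,-1],[0,0,0]]]'|sed -n '1p;4p'; python3 chk.py|head -1
python3 -m pendant '[[[0,0,-0.2],[0,0,0]],[[0,0,-0.4],[0,0,0]],[[0.02,-0.1,-0.58],[0,0,0]],[[0.04,-0.2,-0.75],[0,0,0]],[[0.04,-0.2,-0.75],[0,0,0]]]'|sed -n '2p;4p'
python3 -m pendant '[[[0,0,0],[-0.08,-0.016,0]],[[0,0,0],[-0.16,-0.033,0]],[[0,0,0],[-0.24,-0.05,0]],[[0,0,0],[-0.327,-0.066,0]],[[0,0,0],[-0.327,-0.066,0]],[[0,0,0],[-0.327,-0.066,0]]]'
```

```text
clock: 14.1
contact_force: [0.5, 1.2, -0.1]
joints [-0.264  0.824 -0.123  0.99  -0.186  1.778 -0.366] tip rel mouth in tool axes mm [ 1.9032 -0.5555 -1.3999] tool z . -ax 0.9999772505158034 F tool [1.2352 0.4891 0.0164]
ee_pos: [0.6635, 0.2301, 0.3969]
contact_force: [-0.4, -0.1, -1.2]
clock: 15.48
ee_pos: [0.6633, 0.2295, 0.3954]
tool_rot: [[0.001, 1.0, -0.004], [1.0, -0.001, -0.001], [-0.001, -0.004, -1.0]]
contact_force: [0.5, -0.2, -0.8]
width: 0.0238
grip_force: 60.1
```

```bash
python3 -m pendant '[[[-0.45,-0.1,0],[0,0,0]],[[-1,-0.25,0],[0,0,0]]]' |sed -n 2p
python3 -m pendant '[[[-0.5,-0.12,0],[0,0,0]],[[-1,-0.25,0],[0,0,0]]]' |sed -n 2p
python3 -m pendant '[[[-0.5,-0.12,0],[0,0,0]],[[-1,-0.25,0],[0,0,0]]]' |sed -n 2p
python3 -m pendant '[[[-0.5,-0.12,0],[0,0,0]],[[-1,-0.25,0],[0,0,0]]]' |sed -n 2p
python3 -m pendant '[[[-0.5,-0.14,0],[0,0,0]],[[-0.885,-0.265,0],[0,0,0]],[[-0.885,-0.265,0],[0,0,0]],[[-0.885,-0.265,0],[0,0,0]]]'
python3 - <<'E'
from h import *
s=env.state();print(s["ee_pos"],s["tool_rot"].round(4).tolist())
R=s["tool_rot"];tip=s["ee_pos"]+.195*R[:,2];print("tip",tip)
C=np.array([.542,-.257,.08]);ims=[]
for n,(x0,y0) in (("scene",(180,210)),("top",(370,160))):
    i=optics.grab_frame(n); b=cv2.resize(i[y0:y0+120,x0:x0+100],None,fx=4,fy=4,interpolation=cv2.INTER_CUBIC)
    b=np.clip(b*1.6,0,255).astype('uint8'); P=lambda q:tuple(int(round(v)) for v in (proj(n,q)+.5-[x0,y0])*4-.5)
    cv2.line(b,P(tip),P(tip-.175*R[:,2]),(0,0,255),1)
    t=np.linspace(0,6.283,50); cv2.polylines(b,[np.array([P(tip+.015*(np.cos(a)*R[:,0]+np.sin(a)*R[:,1])) for a in t])],True,(0,0,255),1)
    ims.append(b)
cv2.imwrite("pics/ret.png",np.hstack(ims))
E
```

```text
ee_pos: [0.6389, 0.1292, 0.3943]
ee_pos: [0.6135, 0.0274, 0.3951]
ee_pos: [0.5883, -0.0725, 0.3952]
ee_pos: [0.5631, -0.1725, 0.3952]
clock: 16.98
ee_pos: [0.5372, -0.2586, 0.3953]
tool_rot: [[0.001, 1.0, -0.002], [1.0, -0.001, 0.002], [0.002, -0.002, -1.0]]
contact_force: [-0.3, 0.1, -0.4]
width: 0.0237
grip_force: 60.1
[ 0.53718651 -0.25858037  0.39530068] [[0.0012, 1.0, -0.0017], [1.0, -0.0012, 0.0021], [0.0021, -0.0017, -1.0]]
tip [ 0.53685113 -0.2581723   0.2003014 ]
```

View pics/ret.png

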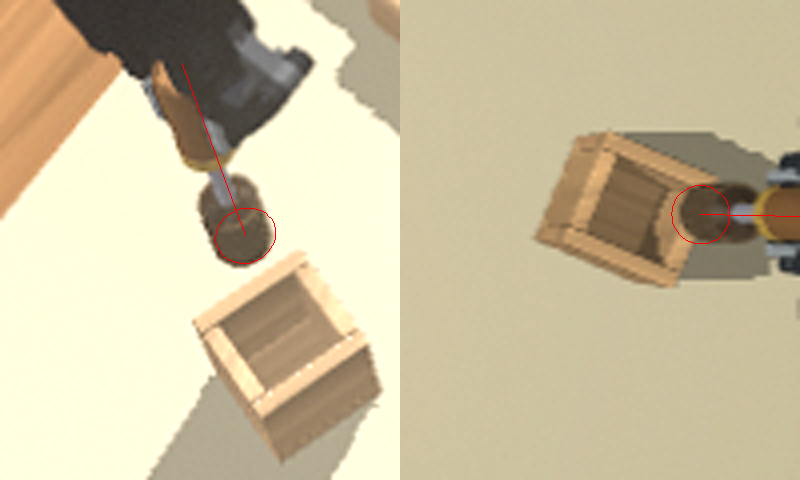

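The tip is where it should be, over the well. Lowering it in.

```bash
python3 -m pendant '[[[0,0.02,0.3],[0,0,0]],[[0,0.02,0.6],[0,0,0]],[[0,0.02,0.8],[0,0,0]],[[0,0.02,1],[0,0,0]],[[0,0.02,1],[0,0,0]]]' |sed -n '2p;4p'
python3 -m pendant '[[[0,0,0.2],[0,0,0]],[[0,0,0.4],[0,0,0]],[[0,0,0.6],[0,0,0]],[[0,0,0.75],[0,0,0]],[[0,0,0.85],[0,0,0]],[[0,0,0.85],[0,0,0]]]' |sed -n '1,2p;4p'
```

```text
ee_pos: [0.5387, -0.2571, 0.2948]
contact_force: [0.7, 0.2, -0.4]
clock: 18.45
ee_pos: [0.5387, -0.2584, 0.2108]
contact_force: [-0.3, 0.4, -1.2]
```

```bash
python3 -m pendant '[[[0,0,0.02],[0,0,0]],[[0,0,0.04],[0,0,0]],[[0,0,0.04],[0,0,0]]]' |sed -n '2p;4p'
python3 -m pendant '[[[0,0,0.01],[0,0,0]],[[0,0,0.01],[0,0,0]]]' |sed -n '2p;4p'
```

```text
ee_pos: [0.5387, -0.2586, 0.2072]
contact_force: [-0.2, 0.0, -0.6]
ee_pos: [0.5389, -0.2586, 0.2064]
contact_force: [-0.3, 0.5, 1.1]
```

Just touching the floor. Opening, then backing straight up.

```bash
python3 -m pendant '[[[0,0,0],[0,0,0]],[[0,0,0],[0,0,0]],[[0,0,0],[0,0,0]],[[0,0,0],[0,0,0]],[[0,0,0],[0,0,0]],[[0,0,0],[0,0,0]],[[0,0,0],[0,0,0]],[[0,0,0],[0,0,0]]]' 1
python3 -m pendant '[[[0,0,-0.15],[0,0,0]],[[0,0,-0.4],[0,0,0]],[[0,0,-0.7],[0,0,0]],[[0,0,-1],[0,0,0]],[[0,0,-1],[0,0,0]]]' |sed -n '2p;4p'
python3 -m pendant '[[[0.1,-0.5,0],[0,0,0]],[[0.2,-1,0],[0,0,0]],[[0.2,-1,0],[0,0,0]],[[0.2,-1,0],[0,0,0]]]'
python3 - <<'E'
from h import *
i=optics.grab_frame("scene");j=optics.grab_frame("top")
cv2.imwrite("pics/end.png",np.clip(np.vstack([np.hstack([cv2.resize(i[220:340,190:310],(390,390)),cv2.resize(j[150:270,370:490],(390,390))]),np.hstack([cv2.resize(a,None,fx=.5,fy=.5)[:,:] for a in (i,j)])[:, :780] if 0 else np.hstack([cv2.resize(a,(390,210)) for a in (i,j)])])*1.5,0,255).astype('uint8'))
E
```

```text
clock: 20.08
ee_pos: [0.5387, -0.2585, 0.2061]
tool_rot: [[0.001, 1.0, -0.0], [1.0, -0.001, -0.0], [-0.0, -0.0, -1.0]]
contact_force: [-0.2, -0.7, 0.9]
width: 0.0857
grip_force: 0.0
ee_pos: [0.5397, -0.259, 0.3096]
contact_force: [0.4, 0.1, -0.4]
clock: 21.2
ee_pos: [0.4393, -0.2386, 0.3065]
tool_rot: [[0.001, 1.0, 0.001], [1.0, -0.001, -0.0], [-0.0, 0.001, -1.0]]
contact_force: [0.6, -0.1, 0.4]
width: 0.0852
grip_force: 0.0
```

View pics/end.png

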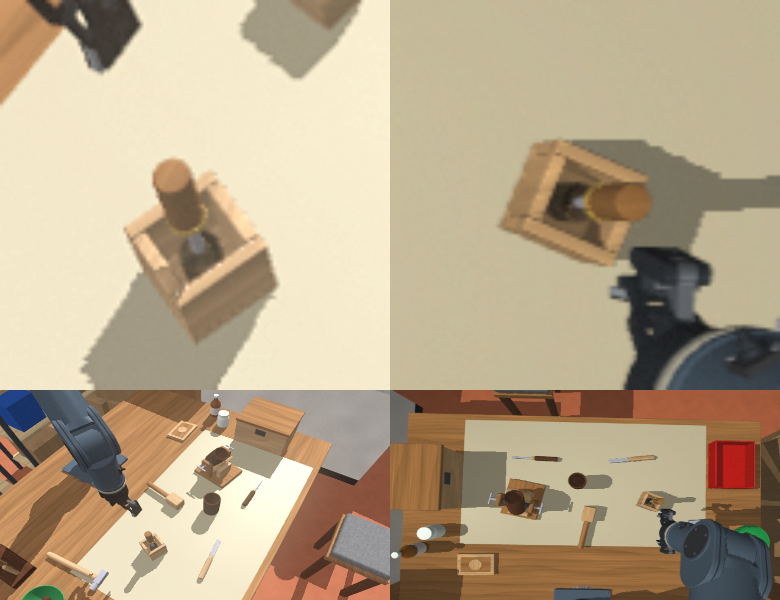

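The brush stands upright in its stand with the bristles down, the gripper is clear, and nothing else has moved.

```bash
python3 -c "from station import order;print(order.finish_job())"
```

```text
the job is handed in; nothing more can be done
None
```

I brushed the pot to its bottom twice (contact at about 14 N, then 6 N), drew the brush back up to the mouth each time, and returned it bristles down and upright to its stand; I handed the job in at about 21 s of the 51 s allowed, with nothing else disturbed in the final pictures.

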